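# Index a tube to its next hole on the drilling station

### The arm

A 6-joint arm with a two-finger parallel gripper is mounted at the origin on the work surface. World frame = base frame: x ahead of the robot, y to its left, z up, the work surface at z = 0. Lengths are in m, angles in degrees, forces in N, time in s.
With the tool pointing down it reaches from about 0.3 to 0.75 m from the base axis. Payload 8.5 kg.
Tool frame: the origin (TCP) lies on the centre line of the jaws, within the pads' length; the fingertips stand 22 mm ahead of it and the grasp point (between the pads) lies 3 mm ahead of it (env.tip_reach is the distance from the TCP to the fingertips, in m); y points along the fingers, z is the direction in which the jaws open and shut, and the axes are right-handed (so a half turn about y gives the same grasp; the last joint's range is limited). The gripper opens to 85 mm and grips with 20 to 120 N. Pads are 22 mm wide; open, the fingers measure 114 mm over their backs; the gripper's body (76 mm by 85 mm) begins 54 mm behind the grasp point. The pads swing forward as they close: fully open they stand 13 mm farther back than shut.
Start: joints at [54.872, 21.807, 74.336, -0, 83.858, -12.336], TCP at [0.213, 0.507, 0.253] pointing down, gripper open.
Joint ranges: [-178.18, 178.18], [-50.72, 133.34], [12.68, 142.11], [-81.47, 261.47], [9.98, 163.14], [-165.26, 165.26]. Speed limits (degrees/s): [136.94, 136.94, 180, 180, 180, 180].

### API

Orientations are given as a 3x3 rotation matrix whose columns are the frame's x, y, z axes.
In Python, from rig import env, get_image gives the robot as it stands. The module is installed in compiled form; this text tells all that it offers.
- The arm moves only by the tool carry_out, never from a script. Its argument "targets" is a list that holds one entry, the list of rows, each a list of 7 numbers: the closure, from 0 (fully open) to 1 (shut), then the shift along the world's x, y, z in mm, then the turn, a rotation vector about the world's x, y, z in degrees. In form: [[[claw, dx, dy, dz, ax, ay, az], ...]]. A call has 1 to 20 rows; each row is the pose to reach, as a shift and turn from the pose commanded when the call began; what a row does not reach only later rows make up. A row lasts 1/12 s, in which the tool goes at most 41.7 mm and 7.16 degrees, less where a joint would pass 70% of its speed; a pose out of reach is approached as far as the arm can. A call with a gripper value outside its range is refused whole. The fingers move at their own pace and stop on an object; "squeeze" is the grip in N (left out, the last holds). Time passes only in rows, so rows that repeat a pose let the fingers close. It gives the time, the measured TCP pose, the force and the opening at its end, in the units of the state.
- env.observe(): the state, without advancing time (a new reading comes with each control period).
- get_image(name): name is "side" or "top" or "wrist"; returns a dict with "img" (420x560x3 uint8, red, green, blue), "fx", "fy", "cx", "cy" (pixels), "rvec" (rotation vector, rad) and "tvec" (3), from world to camera coordinates, as OpenCV has them. Camera axes: x right, y down, z forward; pixel columns grow to the right and rows downward; lengths in m; the calibration is good to about 2 mm. A picture is of the moment at which its call begins. There is no depth.
- env.close_job(): hands the job in, once; it reports no verdict.
The state is a dict: "time_s": time; "q": joint angles; "qvel": joint speeds; "joint_efforts": joint torques, N m; "position": TCP position; "tool_rot": TCP orientation; "ft_force": force on the tool from outside, world axes, zero at the start; "wrist_torque": the same for the moment, N m; "grip_width": finger opening in m.
Only numpy, scipy, OpenCV 4.12 (cv2) and the standard library are available. Lean on these libraries where they do the work, as an engineer would, in place of code of your own. Each camera call takes 0.05 s, during which the arm holds its last target.

### The job

We are drilling six holes round the acrylic tube in the drilling station. Push the guard door shut until it snaps home on its catch; only then take the black bar knob on the roof by its bar and turn it clockwise from home by three clicks to the third stop, counting the notches (20 degrees apart) and not running on towards the fourth. Finish with the knob still gripped and held steady in that notch, the door still shut, and everything else on the bench left where it is.

Things in the scene. Friction and masses are not known exactly. Their poses are not given: they have to be found in the camera images.
- station: Tube-drilling station bolted to the bench: a guard box 210 x 230 mm (its x, y), grey roof plate with top 202 mm above the bench, clear side panes. Origin on the bench under the box's middle, straight below the knob's axis; z up; guard door on its +y side, drill unit behind on its -y side (base reaches 190 mm to -y, lower than 125 mm there).
- plunger (a point): Middle of the top of the steel ball-plunger block on the station's roof: 24 x 24 mm, 18 mm high (top 220 mm above the bench), 76 mm from the knob's axis on the -y side; its ball rides in the plate's notches. Two thin stop posts, 14 mm high, stand on the roof 62 mm from the knob's axis. Nothing else on the roof but these, the knob and the loose collar.
- door_hinge (a point): Point on the vertical hinge axis of the guard door, fixed to the station, at the door's -x end, 172 mm above the bench; its axes are the station's. Door: aluminium frame with clear pane, rails and stiles 22 to 24 mm wide, 14 mm thick, 208 mm from hinge axis to free edge, outer face 15 mm outside the hinge axis, from 16 to 192 mm above the bench.
- door_push (a point): Point on the door's outer face, on the top rail of its frame, 165 mm from the hinge axis along the door, 172 mm above the bench (20 mm below the door's top edge). Its x axis runs from the hinge towards the free edge, its y axis points out of the outer face. A bow pull stands 24 mm out of this face at the free edge, 57 to 120 mm above the bench; the top rail is clear of it.
- guard_door (a joint): Opening angle of the guard door, rad: 0 shut and seated, grows as it opens (counter-clockwise seen from above). Starts between 0.65 and 1.25 and stays where it is left. A sprung roller catch at the free edge touches at about 0.085, resists with about 7 N at the edge, is overcome at about 0.035 and then pulls the door home to 0 and keeps it there.
- knob_grip (a point): Point on the knob's vertical axis, 242 mm above the bench. Its grip bar is black plastic, 60 mm long (this point's x), 16 mm thick (its y), 222 to 258 mm above the bench; under it a 60 mm round flange and the steel dividing plate, 110 mm round, top 214 mm above the bench. All turn together, with the tube. At home the bar's +x end points 30 degrees counter-clockwise of the station's x.
- index_knob (a joint): Turn of the indexing knob, rad: 0 at home (against a stop post), grows clockwise seen from above, to 2.79 at the far post. A notch every 20 degrees (0.349), into which a ball clicks: first stop after home 0.349, second 0.698, third 1.047, fourth 1.396. Up to about 0.13 N m to leave a notch; past half-way it falls into the next. Starts at home.
- tin: Loose: closed steel-dark tin, 86 mm round, 115 mm high; origin under its middle.
- tube_offcut: Loose: offcut of frosted acrylic tube standing upright, 50 mm round, 130 mm high; origin under its middle.
- collar: Loose: small aluminium collar, 34 mm round, 14 mm high, lying on the station's roof at its +x, -y corner; origin under its middle.
- dowel: Loose: wooden dowel standing upright, 36 mm round, 70 mm high; origin under its middle.
- glue: Loose: white glue bottle, 56 mm round, 170 mm high; origin under its middle.
- cutter: Loose: utility cutter lying flat, 175 mm long over the blade, 24 mm wide, 18 mm high; origin under the handle's middle, x along it.
- jar_lid: Loose: black jar lid lying flat, 80 mm round, 12 mm high; origin under its middle.

How it is judged:
By the outcome, as a careful person would: the job done as asked, in the order asked, and still so for the second after the job is handed in, while the arm keeps its last pose, push and grip.
It also fails if it takes over 54 s, if anything falls off the work surface, if the arm or the gripper's body presses on something with over 40 N, if the wrist force passes 120 N, or if a joint passes its speed limit or range.

## Working session

There is one attempt and no reset: what is moved stays moved. The work goes in short steps, Python scripts to look and compute and a tool call to move; the robot and the scene stay as the last step left them, time stands still between calls to the robot, and variables do not carry over. Pictures are saved under pics/ and viewed, and the job is handed in when it is done.

Besides the shell and the picture viewer there is one more tool, called as name(argument=value, ...) on one line, values as JSON. carry_out: Moves the arm, as the interface text tells. Its arguments: {"type":"object","properties":{"targets":{"type":"array"},"squeeze":{"type":"number"}},"required":["targets"]}

```bash
mkdir -p pics; cat > h.py <<'E'
import numpy as np, cv2
from rig import env, get_image
def cam(n,f):
    d=get_image(n); cv2.imwrite(f,d["img"][:,:,::-1]); np.savez(f[:-4]+'.npz',**d); return d
def ray(d,u,v):
    R=cv2.Rodrigues(np.array(d["rvec"],float))[0]; t=np.array(d["tvec"],float).ravel()
    c=-R.T@t; r=R.T@np.array([(u-d["cx"])/d["fx"],(v-d["cy"])/d["fy"],1.]); return c,r
def onz(d,u,v,z):
    c,r=ray(d,u,v); return c+r*(z-c[2])/r[2]
def proj(d,P):
    K=np.array([[d["fx"],0,d["cx"]],[0,d["fy"],d["cy"]],[0,0,1.]],float)
    return cv2.projectPoints(np.array(P,float).reshape(-1,3),np.array(d["rvec"],float),np.array(d["tvec"],float),K,None)[0].reshape(-1,2)
E
python3 - <<'E'
from h import *
for n in("side","top","wrist"):
    d=cam(n,f"pics/{n}0.png"); print(n,ray(d,280,210))
s=env.observe(); print(s)
E
```

```text
side (array([ 0.32284211, -1.17830126,  1.24868205]), array([ 0.09838602,  0.74465928, -0.66038871]))
top (array([ 0.3035648 , -0.014009  ,  1.23655783]), array([ 0.16934453,  0.00436971, -0.98556846]))
wrist (array([0.13600407, 0.53983996, 0.37320181]), array([ 0.30948662, -0.11886686, -0.94354138]))
{'time_s': 0.15, 'q': array([ 5.48728307e+01,  2.18337704e+01,  7.43707428e+01,  1.69577300e-03,
        8.38579868e+01, -1.23357886e+01]), 'qvel': array([-0.01488353, -0.21705867, -0.13807447,  0.02854075, -0.05481914,
       -0.013107  ]), 'joint_efforts': array([ 6.13818938e-04, -4.48633289e+01, -2.31342977e+01, -1.92752477e-04,
        3.85488049e-03,  2.08673032e-05]), 'position': array([0.21294426, 0.50690408, 0.25286191]), 'tool_rot': array([[ 9.21920119e-01, -6.51723996e-04,  3.87379491e-01],
       [-3.87379951e-01, -8.75233069e-04,  9.21919740e-01],
       [-2.61789876e-04, -9.99999405e-01, -1.05935978e-03]]), 'ft_force': array([-0.01461984,  0.19896117, -0.2612626 ]), 'wrist_torque': array([ 0.00568457, -0.00922993,  0.01473902]), 'grip_width': 0.08522833321692315}
```

View pics/top0.png

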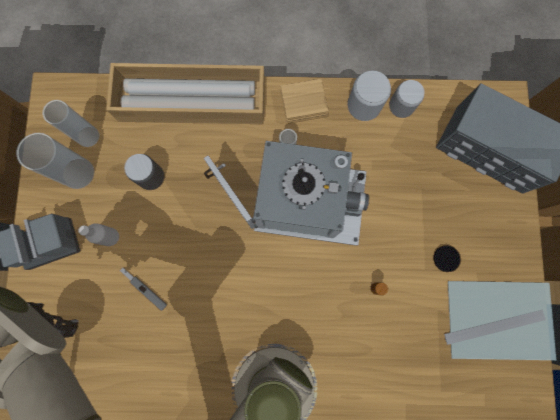

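View pics/side0.png

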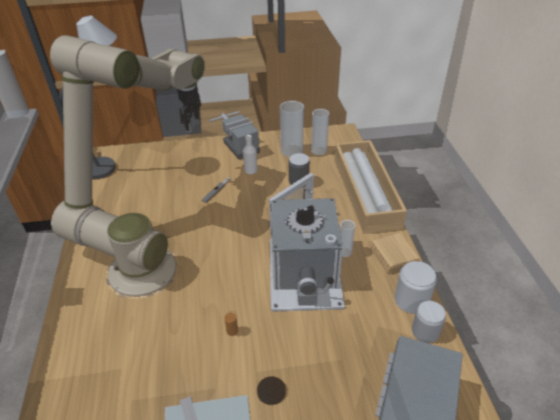

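View pics/wrist0.png

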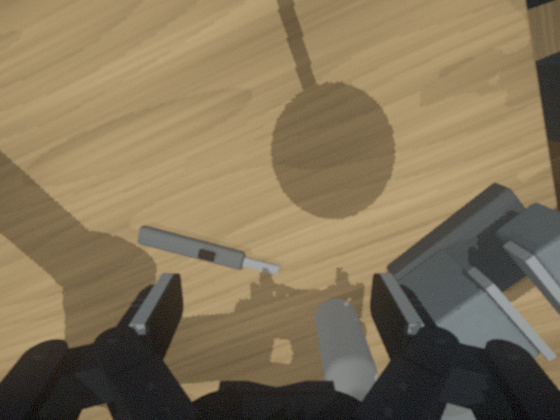

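The top view shows the station at about (305,188). The door stands open to its left, from the hinge near (252,220) to the free edge near (207,157). I'll zoom in to measure.

```bash
python3 - <<'E'
import cv2
a=cv2.imread('pics/top0.png'); cv2.imwrite('pics/topz.png',cv2.resize(a[130:250,195:375],None,fx=4.4,fy=4.4,interpolation=cv2.INTER_CUBIC))
a=cv2.imread('pics/side0.png'); cv2.imwrite('pics/sidez.png',cv2.resize(a[160:310,250:360],None,fx=4,fy=4,interpolation=cv2.INTER_CUBIC))
E
```

```text
(no output)
```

View pics/topz.png

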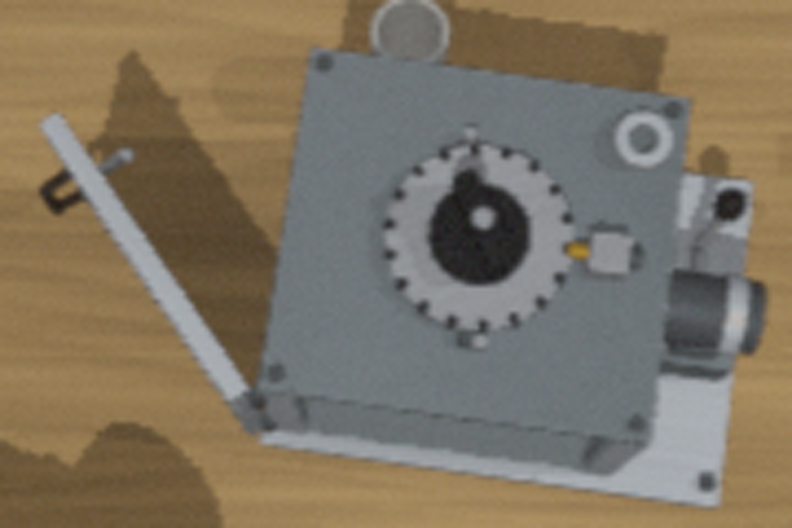

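View pics/sidez.png

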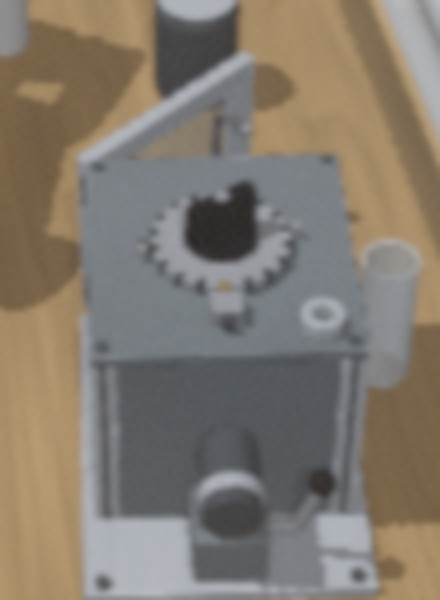

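```bash
cat > m.py <<'E'
from h import *
d=dict(np.load('pics/top0.npz'))
f=lambda x,y,z:onz(d,195+(x+.5)/4.4-.5,130+(y+.5)/4.4-.5,z)
c=[f(*p,.202) for p in [(312,48),(690,100),(645,440),(258,395)]]
for i in range(4): print(c[i].round(4), np.linalg.norm(c[i]-c[i-1]).round(4))
ctr=np.mean(c,0); vx=(c[0]-c[3]+c[1]-c[2]); vy=c[0]-c[1]+c[3]-c[2]
a=np.degrees(np.arctan2(vx[1],vx[0])); b=np.degrees(np.arctan2(vy[1],vy[0]))-90
print(ctr,a,b)
print('plate',f(479,235,.214),'plunger',f(608,252,.220),'collar',f(643,139,.216))
# door top edge outer/inner corners
print('door free', f(42,124,.192),f(60,113,.192),'hinge end',f(232,403,.192),f(248,388,.192))
print('posts',f(471,132,.216),f(481,341,.216))
E
python3 m.py
```

```text
[0.6663 0.0321 0.202 ] 0.2121
[ 0.6381 -0.1939  0.202 ] 0.2278
[ 0.4336 -0.1658  0.202 ] 0.2065
[0.4558 0.0583 0.202 ] 0.2252
[ 0.54845613 -0.06733239  0.202     ] -7.461924593798771 -6.383761080184627
plate [ 0.55036367 -0.06824295  0.214     ] plunger [ 0.54021466 -0.14248048  0.22      ] collar [ 0.60934324 -0.16370259  0.216     ]
door free [0.6191482  0.19322734 0.192     ] [0.62619021 0.18276796 0.192     ] hinge end [0.45230143 0.07404146 0.192     ] [0.46133153 0.0649625  0.192     ]
posts [ 0.61171717 -0.06290412  0.216     ] [ 0.48741781 -0.06983589  0.216     ]
```

carry_out(targets=[[[1, 20, -18, 5, 0, 0, -2], [1, 45, -39, 10, 0, 0, -4], [1, 70, -60, 10, 0, 0, -6], [1, 95, -82, 10, 0, 0, -8], [1, 120, -104, 10, 0, 0, -10], [1, 145, -126, 10, 0, 0, -13], [1, 170, -148, 10, 0, 0, -16], [1, 195, -170, 10, 0, 0, -18], [1, 220, -192, 10, 0, 0, -20], [1, 245, -213, 10, 0, 0, -22], [1, 270, -235, 10, 0, 0, -24], [1, 295, -256, 5, 0, 0, -27], [1, 315, -274, 0, 0, 0, -29], [1, 330, -287, 0, 0, 0, -31], [1, 339, -294, 0, 0, 0, -32], [1, 339, -294, 0, 0, 0, -32], [1, 339, -294, 0, 0, 0, -32]]], squeeze=40)

```text
time_s: 1.57
position: [0.5518, 0.2133, 0.2532]
tool_rot: [[0.577, -0.001, 0.817], [-0.817, 0.0, 0.577], [-0.0, -1.0, -0.0]]
ft_force: [-0.7, -0.1, -0.1]
grip_width: 0.0001
```

```bash
python3 - <<'E'
from h import *
for n in("side","top"): cam(n,f"pics/{n}1.png")
s=env.observe(); print(s['time_s'],s['position'],s['q'],s['ft_force'],s['grip_width'])
a=cv2.imread('pics/top1.png')[110:260,150:375];b=cv2.imread('pics/side1.png')[100:310,210:400]
cv2.imwrite('pics/t1z.png',cv2.resize(a,None,fx=3.5,fy=3.5,interpolation=cv2.INTER_CUBIC))
cv2.imwrite('pics/s1z.png',cv2.resize(b,None,fx=2.8,fy=2.8,interpolation=cv2.INTER_CUBIC))
E
```

```text
1.6667 [0.55118292 0.21401872 0.25357452] [ 9.75266325e+00  2.59998114e+01  6.74243642e+01  1.41266359e-02
  8.65753968e+01 -2.55656951e+01] [ 0.01741057 -0.199818   -0.71233839] -0.0003431900974618019
```

View pics/t1z.png

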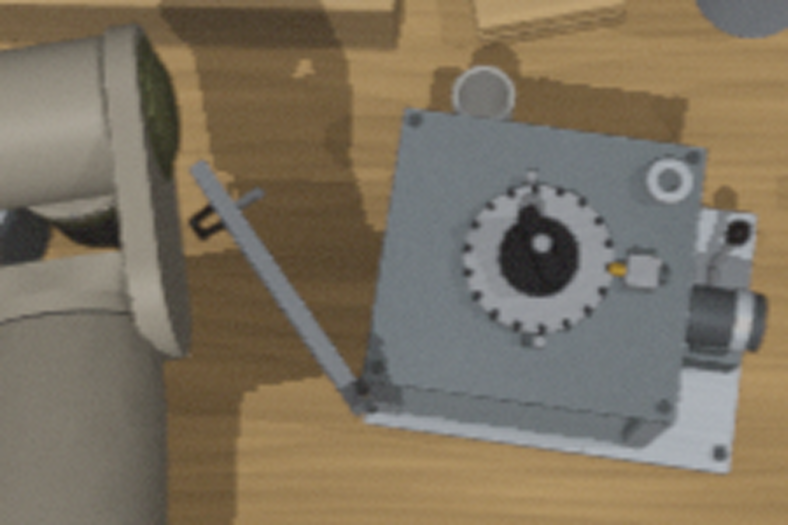

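View pics/s1z.png

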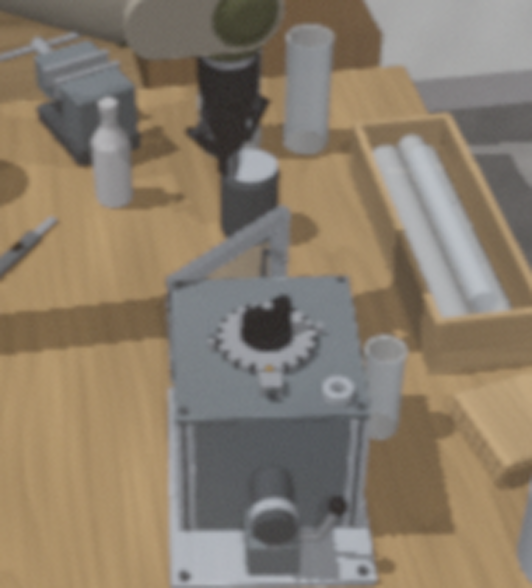

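The arm is clear of everything, outside the open door. I'll check my station, door and knob estimates against the side view.

```bash
cat > st.py <<'E'
import numpy as np
C=np.array([.5495,-.068]); Y=np.radians(-7.2)
def W(x,y,z,C=C,Y=Y):
    return [C[0]+x*np.cos(Y)-y*np.sin(Y),C[1]+x*np.sin(Y)+y*np.cos(Y),z]
E
cat > ov.py <<'E'
from h import *; from st import *
import sys
def ov(f,th,kn,out,box,s):
    d=dict(np.load(f+'.npz')); a=cv2.imread(f+'.png'); x0,y0,x1,y1=box
    im=cv2.resize(a[y0:y1,x0:x1],None,fx=s,fy=s,interpolation=cv2.INTER_CUBIC)
    P=[W(sx*.105,sy*.115,.202) for sx,sy in((1,1),(1,-1),(-1,-1),(-1,1))]+[W(0,-.076,.22)]
    h=np.array([-.105,.116])
    for l,n in((.208,.015),(.208,.001),(0,.015)):
        q=h+l*np.array([np.cos(th),np.sin(th)])+n*np.array([-np.sin(th),np.cos(th)]); P.append(W(q[0],q[1],.192))
    b=np.radians(30)-kn
    for l in(.03,-.03): P.append(W(l*np.cos(b),l*np.sin(b),.258))
    for t in np.arange(0,6.2,.5): P.append(W(.055*np.cos(t),.055*np.sin(t),.214))
    for u,v in proj(d,P): cv2.circle(im,(int((u-x0+.5)*s),int((v-y0+.5)*s)),2,(0,0,255),-1)
    cv2.imwrite(out,im)
if __name__=='__main__':
    i,th,kn=sys.argv[1],float(sys.argv[2]),float(sys.argv[3])
    ov('pics/top'+i,th,kn,f'pics/ovt{i}.png',(190,120,375,250),4.2)
    ov('pics/side'+i,th,kn,f'pics/ovs{i}.png',(250,160,370,310),4)
E
python3 ov.py 0 .745 0
```

```text
(no output)
```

View pics/ovt0.png

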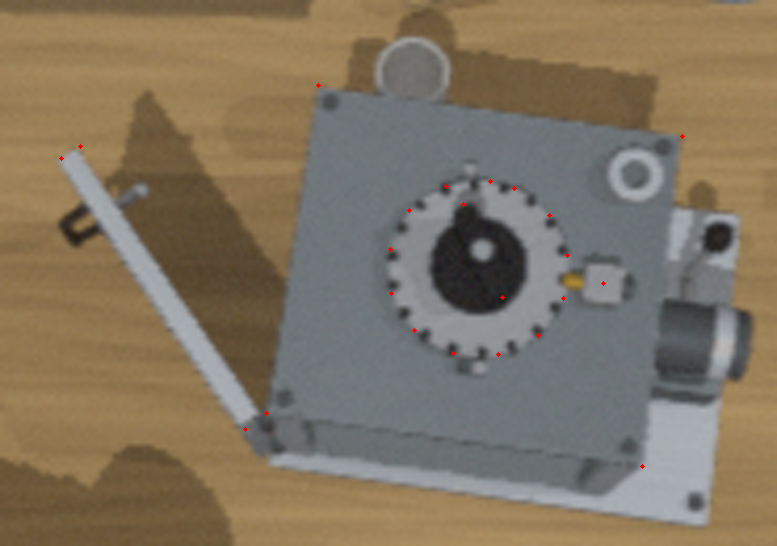

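View pics/ovs0.png

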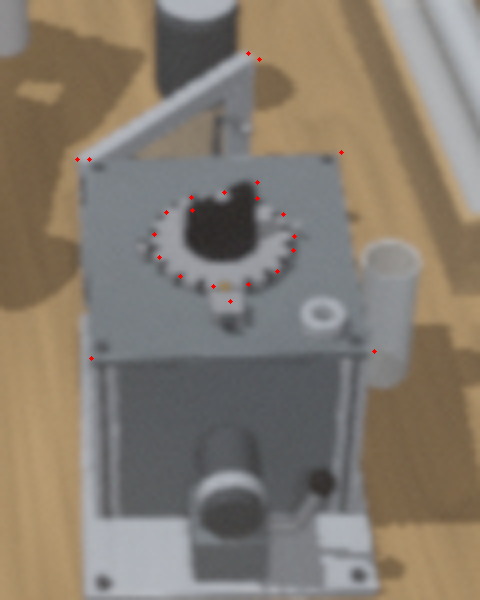

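The top overlay fits. The side view sits about 3 mm lower in x, which is within calibration. Now I'll work out the push path.

carry_out(targets=[[[1, 0, 0, -20, 0, 0, 0], [1, 0, 0, -40, 0, 0, 0], [1, 0, 0, -58, 0, 0, 0], [1, 0, 0, -66, 0, 0, 0], [1, 0, 0, -66, 0, 0, 0]]])

```text
time_s: 2.08
position: [0.5508, 0.2137, 0.186]
tool_rot: [[0.578, -0.003, 0.816], [-0.816, -0.0, 0.578], [-0.001, -1.0, -0.003]]
ft_force: [-0.4, 0.7, 0.1]
grip_width: 0.0002
```

```bash
python3 - <<'E'
from st import *
C=np.array([.5485,-.068])
h=np.array(W(-.105,.116,0,C)[:2])
p0=np.array([.552,.213])
for th,g in [(.745,20),(.745,5),(.70,0),(.6,0),(.5,0),(.4,0),(.3,0),(.2,0),(.15,0),(.1,0),(.07,0),(.04,0),(.02,0),(0,0),(0,-3)]:
    a=th+Y; p=h+.165*np.array([np.cos(a),np.sin(a)])+(.026+g/1000)*np.array([-np.sin(a),np.cos(a)])
    print(th,g,((p-p0)*1000).round(0), round(np.degrees(a)-35.3,0))
E
```

```text
0.745 20 [ 15. -20.] 0.0
0.745 5 [ 23. -32.] 0.0
0.7 0 [ 31. -41.] -2.0
0.6 0 [ 42. -54.] -8.0
0.5 0 [ 51. -68.] -14.0
0.4 0 [ 59. -83.] -20.0
0.3 0 [ 65. -99.] -25.0
0.2 0 [  69. -115.] -31.0
0.15 0 [  71. -123.] -34.0
0.1 0 [  72. -131.] -37.0
0.07 0 [  73. -136.] -38.0
0.04 0 [  73. -141.] -40.0
0.02 0 [  74. -144.] -41.0
0 0 [  74. -148.] -42.0
0 -3 [  73. -151.] -42.0
```

carry_out(targets=[[[1, 8, -10, 0, 0, 0, 0], [1, 15, -20, 0, 0, 0, 0], [1, 20, -26, 0, 0, 0, 0], [1, 23, -32, 0, 0, 0, 0], [1, 27, -37, 0, 0, 0, -1], [1, 31, -41, 0, 0, 0, -2], [1, 37, -48, 0, 0, 0, -5], [1, 42, -54, 0, 0, 0, -8], [1, 47, -61, 0, 0, 0, -11], [1, 51, -68, 0, 0, 0, -14], [1, 55, -75, 0, 0, 0, -17], [1, 59, -83, 0, 0, 0, -20], [1, 62, -91, 0, 0, 0, -22], [1, 65, -99, 0, 0, 0, -25], [1, 67, -107, 0, 0, 0, -28], [1, 69, -115, 0, 0, 0, -31], [1, 70, -119, 0, 0, 0, -32], [1, 71, -123, 0, 0, 0, -34]]])

```text
time_s: 3.58
position: [0.6232, 0.0895, 0.1873]
tool_rot: [[0.02, -0.0, 1.0], [-1.0, 0.0, 0.02], [-0.0, -1.0, -0.0]]
ft_force: [-0.4, 0.6, -0.1]
grip_width: -0.0001
```

```bash
python3 - <<'E'
from h import *
for n in("side","top"): cam(n,f"pics/{n}2.png")
s=env.observe(); print(s['position'],s['ft_force'])
E
python3 ov.py 2 .15 0
```

```text
[0.62322192 0.08940543 0.18732151] [ 0.59871448  0.71193532 -0.72398524]
```

View pics/ovt2.png

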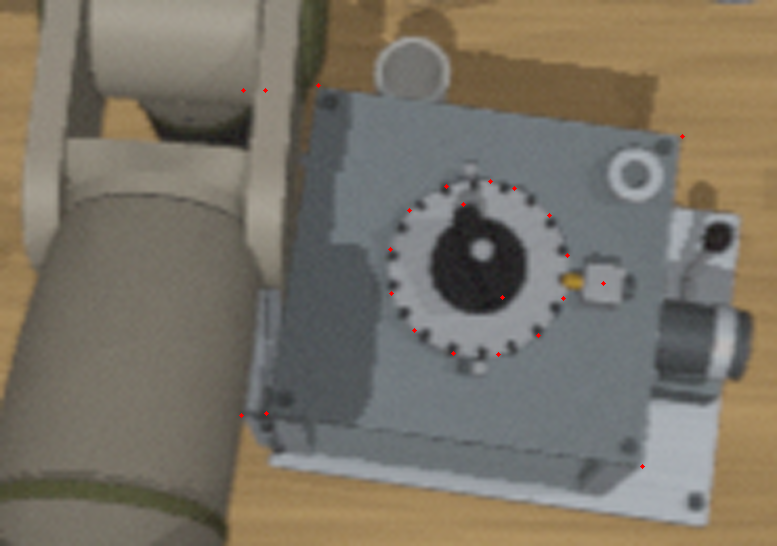

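View pics/ovs2.png

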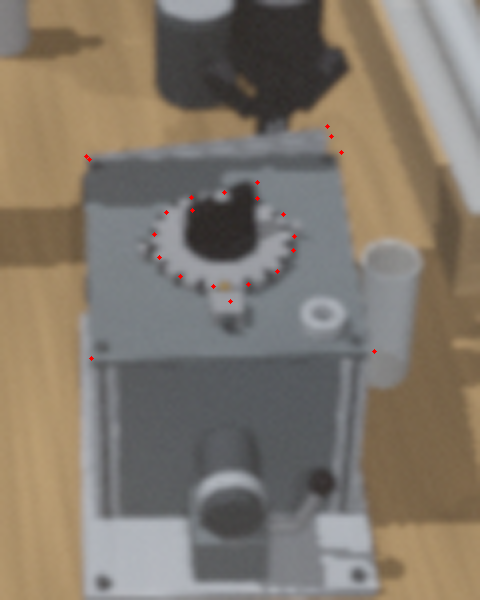

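The door has followed and is at about 0.15 rad. Next I push slowly through the catch.

carry_out(targets=[[[1, 1, -4, 0, 0, 0, -1], [1, 1, -8, 0, 0, 0, -3], [1, 2, -11, 0, 0, 0, -4], [1, 2, -14, 0, 0, 0, -5], [1, 2, -17, 0, 0, 0, -6], [1, 3, -19, 0, 0, 0, -7], [1, 3, -21, 0, 0, 0, -7], [1, 3, -23, 0, 0, 0, -8], [1, 3, -25, 0, 0, 0, -8], [1, 3, -25, 0, 0, 0, -8]]])

```text
time_s: 4.52
position: [0.6262, 0.0671, 0.1874]
tool_rot: [[-0.118, 0.001, 0.993], [-0.993, 0.005, -0.118], [-0.005, -1.0, 0.0]]
ft_force: [1.9, 12.3, 0.6]
grip_width: -0.0004
```

carry_out(targets=[[[1, 0, -1, 0, 0, 0, 0], [1, 0, -2, 0, 0, 0, 0], [1, 0, -2, 0, 0, 0, 0]]])

```text
time_s: 4.77
position: [0.6262, 0.067, 0.1874]
tool_rot: [[-0.116, 0.001, 0.993], [-0.993, 0.008, -0.116], [-0.008, -1.0, 0.0]]
ft_force: [2.7, 20.2, -0.1]
grip_width: 0.0004
```

It is now held by a rigid stop at 20 N, well past the catch's 9 N, so the door is seated. I'll back off outwards and rise.

carry_out(targets=[[[1, 0, 2, 0, 0, 0, 0], [1, 1, 8, 0, 0, 0, 0], [1, 2, 18, 0, 0, 0, 0], [1, 4, 30, 5, 0, 0, 0], [1, 4, 35, 30, 0, 0, 0], [1, 4, 35, 60, 0, 0, 0], [1, 4, 35, 90, 0, 0, 0], [1, 0, 60, 120, 0, 0, 0], [0, -30, 90, 130, 0, 0, 0], [0, -50, 110, 130, 0, 0, 0], [0, -50, 120, 130, 0, 0, 0]]])

```text
time_s: 5.68
position: [0.5731, 0.1863, 0.3199]
tool_rot: [[-0.115, 0.003, 0.993], [-0.993, 0.001, -0.115], [-0.001, -1.0, 0.002]]
ft_force: [0.0, -0.1, -0.5]
grip_width: 0.0358
```

```bash
python3 - <<'E'
from h import *
for n in("side","top"): cam(n,f"pics/{n}3.png")
s=env.observe(); print(s['position'],s['ft_force'],s['q'])
E
python3 ov.py 3 0 0
```

```text
[0.5754143  0.18504012 0.31814074] [ 0.86334425  0.20704601 -0.29291063] [ 6.61753284e+00  2.56066866e+01  5.76039972e+01 -1.00149260e-03
  9.67264247e+01  1.32593553e+01]
```

View pics/ovt3.png

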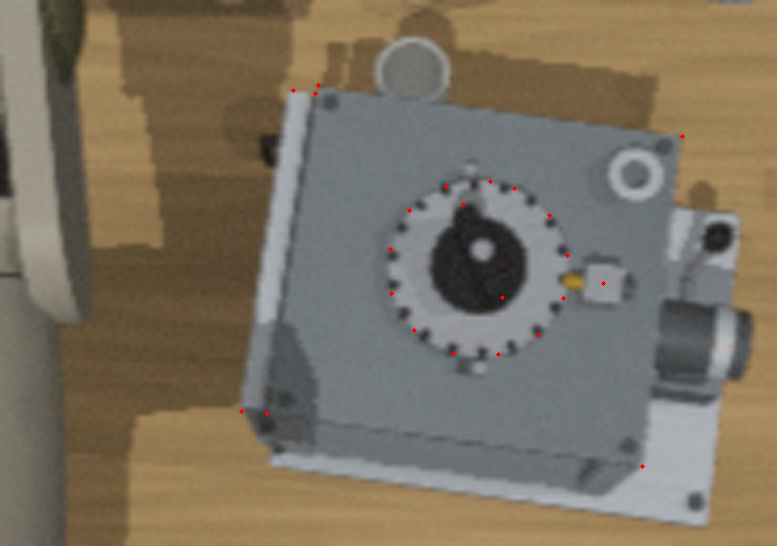

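View pics/ovs3.png

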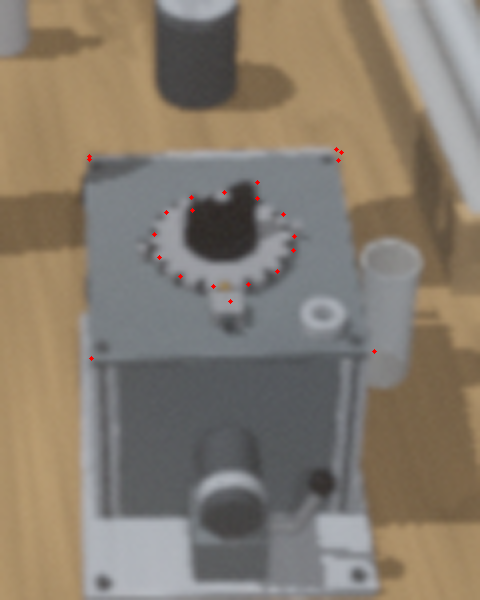

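The door is flush with the box. Next I move above the knob with the jaws open and turned across the bar.

carry_out(targets=[[[0, -1, -12, 5, 0, 0, -3], [0, -3, -28, 10, 0, 0, -7], [0, -5, -46, 10, 0, 0, -11], [0, -7, -64, 10, 0, 0, -15], [0, -9, -82, 10, 0, 0, -20], [0, -11, -100, 10, 0, 0, -24], [0, -13, -118, 10, 0, 0, -28], [0, -15, -136, 10, 0, 0, -32], [0, -17, -154, 10, 0, 0, -37], [0, -19, -172, 10, 0, 0, -41], [0, -21, -190, 10, 0, 0, -45], [0, -23, -208, 10, 0, 0, -50], [0, -25, -226, 10, 0, 0, -54], [0, -26, -240, 10, 0, 0, -57], [0, -27, -251, 10, 0, 0, -60], [0, -27, -251, 10, 0, 0, -60], [0, -27, -251, 10, 0, 0, -60]]], squeeze=40)

```text
time_s: 7.2
position: [0.5493, -0.0689, 0.327]
tool_rot: [[-0.919, -0.001, 0.394], [-0.394, 0.0, -0.919], [0.001, -1.0, -0.0]]
ft_force: [-0.6, 0.3, 0.1]
grip_width: 0.0853
```

```bash
python3 - <<'E'
from h import *
from st import *
d=cam("wrist","pics/wrist4.png");cam("side","pics/side4.png")
s=env.observe(); print(s['position'],s['tool_rot'],s['q'])
im=cv2.imread('pics/wrist4.png')
b=np.radians(30)
P=[W(l*np.cos(b)-w*np.sin(b),l*np.sin(b)+w*np.cos(b),.258) for l in(.03,-.03) for w in(.008,-.008)]+[W(0,0,.258)]
P+=[W(.055*np.cos(t),.055*np.sin(t),.214) for t in np.arange(0,6.2,.25)]
for u,v in proj(d,P):
    cv2.circle(im,(int(u),int(v)),2,(0,0,255),-1)
cv2.imwrite('pics/w4o.png',im)
E
```

```text
[ 0.54925492 -0.06780555  0.32715493] [[-9.18573569e-01 -3.60128938e-04  3.95249882e-01]
 [-3.95249955e-01  1.58898609e-04 -9.18573594e-01]
 [ 2.68000277e-04 -9.99999923e-01 -2.88301009e-04]] [-1.92963536e+01  1.98711039e+01  6.52139719e+01  1.78081967e-03
  9.49374075e+01  4.74222366e+01]
```

View pics/w4o.png

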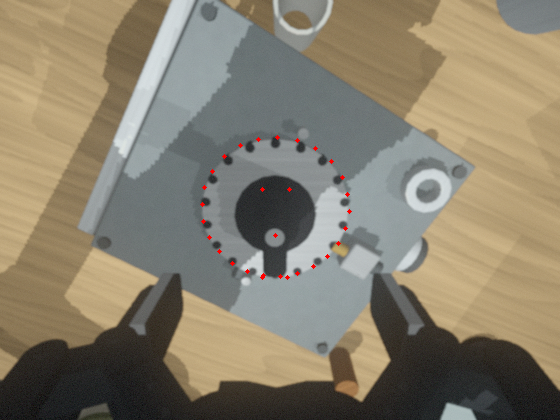

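The wrist view agrees with my model. The bar runs down the image from (275,238) to (275,278), in line with the tool, and the plate circle matches the prediction. I'll descend and grip.

carry_out(targets=[[[0, 0, 0, -20, 0, 0, 0], [0, 0, 0, -40, 0, 0, 0], [0, 0, 0, -55, 0, 0, 0], [0, 0, 0, -68, 0, 0, 0], [0, 0, 0, -77, 0, 0, 0], [0, 0, 0, -77, 0, 0, 0], [0.5, 0, 0, -77, 0, 0, 0], [0.6, 0, 0, -77, 0, 0, 0], [0.7, 0, 0, -77, 0, 0, 0], [1, 0, 0, -77, 0, 0, 0], [1, 0, 0, -77, 0, 0, 0], [1, 0, 0, -77, 0, 0, 0], [1, 0, 0, -77, 0, 0, 0], [1, 0, 0, -77, 0, 0, 0]]], squeeze=60)

```text
time_s: 8.47
position: [0.549, -0.0677, 0.2508]
tool_rot: [[-0.919, 0.0, 0.394], [-0.394, 0.0, -0.919], [-0.001, -1.0, -0.0]]
ft_force: [-2.7, 2.2, 5.3]
grip_width: 0.0151
```

```bash
python3 - <<'E'
from h import *
cam("wrist","pics/wrist5.png");cam("side","pics/side5.png");cam("top","pics/top5.png")
s=env.observe(); print(s['position'],s['ft_force'],s['wrist_torque'],s['grip_width'],np.degrees(np.arctan2(s['tool_rot'][1,2],s['tool_rot'][0,2])))
a=cv2.imread('pics/side5.png')[140:310,230:370];b=cv2.imread('pics/wrist5.png')
cv2.imwrite('pics/c5.png',np.hstack([cv2.resize(a,(346,420)),b[:, :450]]))
E
```

```text
[ 0.54902866 -0.06774458  0.25082626] [-1.65913896  2.55304781  5.19074505] [ 0.47448167  0.33373579 -0.25288532] 0.015199602228316109 -66.78903347589537
```

View pics/c5.png

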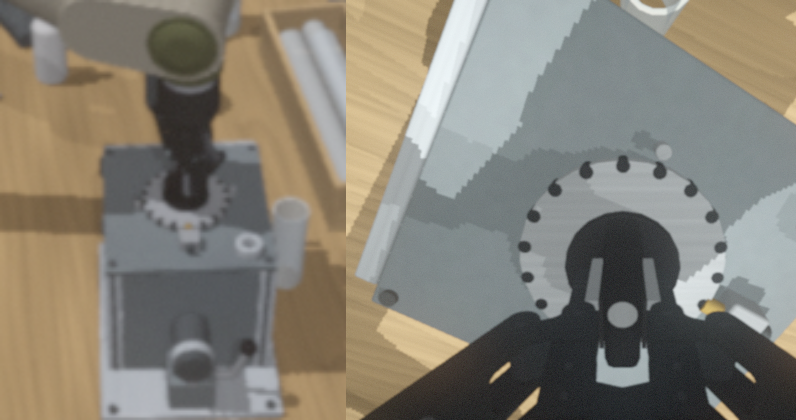

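The bar is gripped (opening 15 mm). Now the first click.

carry_out(targets=[[[1, 0, 0, 0, 0, 0, -2], [1, 0, 0, 0, 0, 0, -5], [1, 0, 0, 0, 0, 0, -8], [1, 0, 0, 0, 0, 0, -11], [1, 0, 0, 0, 0, 0, -14], [1, 0, 0, 0, 0, 0, -17], [1, 0, 0, 0, 0, 0, -19], [1, 0, 0, 0, 0, 0, -20], [1, 0, 0, 0, 0, 0, -20], [1, 0, 0, 0, 0, 0, -20]]])

```text
time_s: 9.45
position: [0.5491, -0.0681, 0.2508]
tool_rot: [[-0.998, 0.001, 0.056], [-0.056, -0.0, -0.998], [-0.001, -1.0, 0.001]]
ft_force: [-2.0, 1.4, 4.4]
grip_width: 0.0153
```

```bash
python3 - <<'E'
from h import *
cam("wrist","pics/wrist6.png")
s=env.observe(); print(s['position'],s['ft_force'],s['wrist_torque'],s['grip_width'],np.degrees(np.arctan2(s['tool_rot'][1,2],s['tool_rot'][0,2])))
E
```

```text
[ 0.54909374 -0.06805448  0.2508123 ] [-1.64517979  1.4838829   4.36732521] [ 0.16388899  0.32739038 -0.00812258] 0.014861172523664304 -86.78721303160546
```

View pics/wrist6.png

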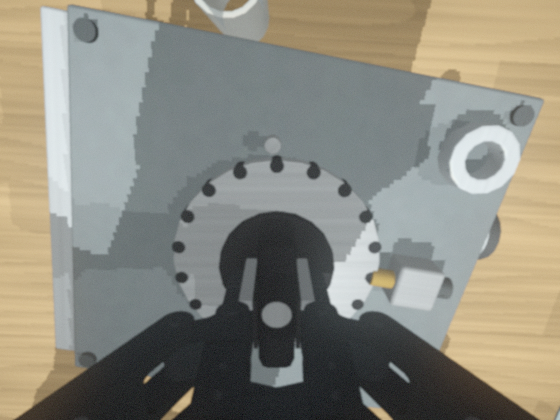

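First stop reached, with almost no moment about z and the ball sitting in a notch at (375,279). Second click.

carry_out(targets=[[[1, 0, 0, 0, 0, 0, -2], [1, 0, 0, 0, 0, 0, -5], [1, 0, 0, 0, 0, 0, -8], [1, 0, 0, 0, 0, 0, -11], [1, 0, 0, 0, 0, 0, -14], [1, 0, 0, 0, 0, 0, -17], [1, 0, 0, 0, 0, 0, -19], [1, 0, 0, 0, 0, 0, -20], [1, 0, 0, 0, 0, 0, -20], [1, 0, 0, 0, 0, 0, -20]]])

```text
time_s: 10.33
position: [0.5491, -0.0684, 0.2508]
tool_rot: [[-0.957, 0.001, -0.289], [0.289, -0.001, -0.957], [-0.001, -1.0, 0.001]]
ft_force: [-2.0, -1.7, 5.2]
grip_width: 0.0148
```

```bash
python3 - <<'E'
from h import *
s=env.observe(); print(s['position'],s['ft_force'],s['wrist_torque'],s['grip_width'],np.degrees(np.arctan2(s['tool_rot'][1,2],s['tool_rot'][0,2])),s['q'])
E
```

```text
[ 0.54905576 -0.06839101  0.25080661] [-2.00508493 -1.7027688   5.19896494] [-0.09201537  0.37973667 -0.03374325] 0.014831971146153861 -106.80344511098666 [-1.93397332e+01  2.22288999e+01  7.40886696e+01 -4.93690028e-02
  8.36343571e+01  8.74691445e+01]
```

Second stop. Third click.

carry_out(targets=[[[1, 0, 0, 0, 0, 0, -2], [1, 0, 0, 0, 0, 0, -5], [1, 0, 0, 0, 0, 0, -8], [1, 0, 0, 0, 0, 0, -11], [1, 0, 0, 0, 0, 0, -14], [1, 0, 0, 0, 0, 0, -17], [1, 0, 0, 0, 0, 0, -19], [1, 0, 0, 0, 0, 0, -20], [1, 0, 0, 0, 0, 0, -20], [1, 0, 0, 0, 0, 0, -20], [1, 0, 0, 0, 0, 0, -20], [1, 0, 0, 0, 0, 0, -20]]])

```text
time_s: 11.33
position: [0.5489, -0.0687, 0.2508]
tool_rot: [[-0.801, 0.0, -0.599], [0.599, -0.002, -0.801], [-0.001, -1.0, 0.001]]
ft_force: [-3.7, -1.5, 5.9]
grip_width: 0.0152
```

```bash
python3 - <<'E'
from h import *
from st import *
d=cam("wrist","pics/wrist8.png");e=cam("side","pics/side8.png");cam("top","pics/top8.png")
s=env.observe(); print(s['time_s'],s['position'],s['ft_force'],s['wrist_torque'],s['grip_width'],np.degrees(np.arctan2(s['tool_rot'][1,2],s['tool_rot'][0,2])))
b=e['img'][130:310,230:380,::-1]
cv2.imwrite('pics/c8.png',np.hstack([cv2.resize(b,(350,420)),d['img'][:,50:500,::-1]]))
E
```

```text
11.4833 [ 0.54891021 -0.06868437  0.25082272] [-3.42734724 -2.58470578  5.16245961] [-0.28429118  0.44976948 -0.00768383] 0.01499524712015666 -126.81066627413601
```

View pics/c8.png

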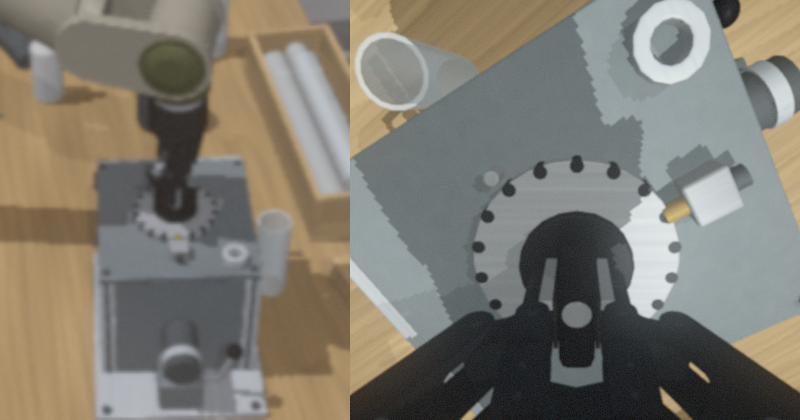

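View pics/top8.png

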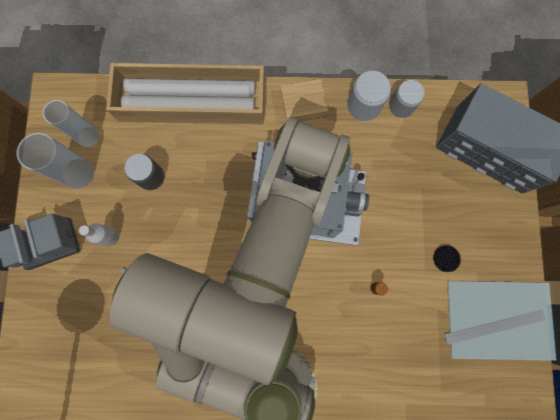

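The ball sits in the notch at (665,217) in the combined picture. The turn is 60.0° from the gripped home pose with almost no twist, the door is shut and the loose items haven't moved. Handing in.

```bash
python3 - <<'E'
from rig import env
print(env.close_job())
E
```

```text
the job is handed in; nothing more can be done
None
```

The guard door is shut and the knob is in its third notch, still gripped; I handed the job in at about 11.5 s. No verdict is reported, so this rests on my own checks.

- **Door:** I pushed it on the top rail until it met a rigid stop at about 20 N, well above the catch's roughly 9 N at that point. After I backed off it stayed flush with the box in the top and side views, and it still looked shut at the end.
- **Knob:** I gripped the bar at about 60 N and turned it clockwise in three separate 20° clicks. The measured tool turn was 60.0°. The twist left in the wrist was under 0.01 N m, and the last wrist picture shows the ball sitting in a notch.
- **Everything else:** The tin, tube offcut, collar, dowel, glue bottle and jar lid are where they were. The arm hides most of the cutter in the last top view, but nothing went near it.

**Disagreements:** The side camera put the station about 3 mm lower in x than the top camera did, and the wrist view agreed with the top. With the knob gripped there is a steady 5 N vertical force and about 4 N sideways, so the grip is very slightly off centre. No check failed.

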